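Lift the blue cup off the leaning draining peg and nest it on its twin

ROBOT

A 7-joint arm with a two-finger parallel gripper is mounted at the origin on a cart in front of the work surface, level with it; the furniture and walls round the work are solid. World frame = base frame: x ahead of the robot, y to its left, z up, the work surface at z = 0. Lengths are in mm, angles in rad, forces in N, time in s.
With the tool pointing down it reaches from about 400 to 900 mm from the base axis. Payload 5.6 kg.
Tool frame: the origin (TCP) lies at the very end of the fingers, on their centre line; the grasp point (between the pads) lies 19 mm behind it (robot.pinch_z is the distance from the TCP to the grasp point, in mm); z points along the fingers, y is the line along which they close (so a half turn about z gives the same grasp; the last joint's range is limited). The gripper opens to 92 mm and grips with 3 to 60 N. Pads are 20 mm wide; open, the fingers measure 128 mm over their backs; the gripper's body (75 mm by 189 mm) begins 69 mm behind the grasp point.
Start: joints at [-1.257, 0.468, -0.012, 1.603, 0.006, 1.071, -0.056], TCP at [227.071, 609.055, 214.592] pointing down, gripper open.
Joint ranges: [-2.53, 2.53], [-0.31, 2.02], [-1.57, 1.55], [0.28, 2.44], [-1.29, 4.43], [0.15, 1.84], [-2.92, 2.92]. Speed limits (rad/s): [2.57, 2.57, 3.14, 3.14, 3.14, 3.14, 3.14].

INTERFACE

Orientations are given as a rotation vector (axis times angle).
In Python, from station import robot gives the robot as it stands. The module is installed in compiled form; this text tells all that it offers.
- The arm moves only by the shell command python3 -m inch 'ROWS'. ROWS is text: rows parted by semicolons, each of 7 numbers parted by spaces: the turn, a rotation vector about the tool's x, y, z in rad, then the shift along the tool's x, y, z in mm, then the gripper command: -1 is shut, 1 is fully open, values between are in proportion. A call has 1 to 12 rows; each row shifts and turns the commanded pose from where the row before left it, along the tool's axes as they then stand; what a row does not reach is not made up. A row lasts 1/8 s, in which the tool goes at most 62.5 mm and 10.7 degrees, less where a joint would pass 70% of its speed; a pose out of reach is approached as far as the arm can. A call is refused whole if a number of a shift passes 62.5 or a number of a turn 0.188, either way. A call with a gripper value outside its range is refused whole. The fingers move at their own pace and stop on an object; the grip force is fixed at half the most. Time passes only in rows, so rows that do not move let the fingers close. It gives the time, the measured TCP pose, the force, the opening and the grip force at its end, in the units of the state.
- robot.get_state(): the state, without advancing time (a new reading comes with each control period).
- robot.read_camera(name): name is "scene" or "top" or "wrist"; returns (picture, depth): 384x512x3 uint8, blue, green, red; 384x512 float32, mm along the optical axis (not along the pixel's ray), 0 where there is no reading.
- robot.camera_model(name): a dict with "fx", "fy", "cx", "cy" (pixels), "k1" (the pictures are not rectified: a ray, as slopes to the right and down, at radius r is drawn at 1 + k1 r^2 times it, then the intrinsics apply), "T" (4x4, takes a point from camera to world coordinates). Camera axes: x right, y up, looking along -z (the intrinsics and any distortion apply to the point x, -y, -z); pixel columns grow to the right and rows downward; lengths in mm; the calibration is good to about 2 mm. A picture is of the moment at which its call begins: read the wrist's pose just before it. camera_model takes no time and is no camera call; for the wrist camera it gives the pose at the moment of the call.
- robot.finish_job(): hands the job in; it is judged then, once.
The state is a dict: "time": time; "qpos": joint angles; "joint_vel": joint speeds; "effort": joint torques, N m; "tcp_pos": TCP position; "eef_rot": TCP orientation; "force": force on the tool from outside, world axes, zero at the start; "ft_torque": the same for the moment, N m; "finger_gap": finger opening in mm; "grasp_force": force on a finger pad.
Only numpy, scipy, OpenCV 4.12 (cv2) and the standard library are available. Lean on these libraries where they do the work, as an engineer would, in place of code of your own. Each camera call takes 0.05 s, during which the arm holds its last target. There are 200 camera calls.

TASK

The blue cup on the draining rack is dry: lift it off its leaning peg without dragging the rack about, and stack it, still upside down, over the blue cup standing on the worktop, lowering it gently until you feel it fully seated, and only then let go. Leave the standing cup upright where it is, the orange cup hanging on its peg, and everything else undisturbed.

Things in the scene. Friction and masses are not known exactly. Their poses are not given: they have to be found in the camera images.
- rack: White draining rack, loose, 1.6 kg, 250 mm wide (its y), 150 deep, 90 high. Origin: centre of its underside, z up, front at -x (to the robot, +-17 deg). On its sloping board two grey round pegs at y = +-65 mm lean 30 deg from vertical to the front, axis (-0.5, 0, 0.866) in its frame; 66 mm long, 33 mm across, with a 52 mm collar round the lowest 16 mm.
- peg_left (a point): Tip centre of the peg at the rack's y = +65 mm.
- peg_right (a point): Tip centre of the peg at the rack's y = -65 mm.
- cup_hung: Blue stacking cup, 60 g (x0.7-1.4), 80 mm long, hung mouth down on the left or right peg, axis leaning with it; it comes off along the peg only (60 mm to clear). Origin: centre of its rim (68 mm across); +z along its axis to its foot, a plain 38 mm cylinder at z 62 to 80 mm, to be gripped. 4 mm loose on the peg. Nested on a twin, its origin is 22 mm above the twin's, 1.6 mm play all round.
- cup_standing: Blue cup, same shape and frame as cup_hung, loose, standing mouth down on the worktop, its foot 80 mm up. All these cups: wall 2.2 mm, outside tapering straight from 68 mm at the rim to 44 mm at z = 62 mm, then a 3 mm step in to the foot; inside, a flat floor at z = 58 mm.
- cup_orange: Orange cup, same shape and frame as cup_hung, hung on the other peg, 130 mm beside it; it stays there.
- specimen_cup_0: Closed specimen cup with a red lid, 61x61x67 mm, loose, origin at the centre of its underside; a bystander to leave alone.
- specimen_cup_2: Closed specimen cup with a blue lid, 61x61x67 mm, loose, origin at the centre of its underside; a bystander to leave alone.
- cartridge_1: Small white cartridge with an orange cap, 48x38x62 mm, loose, origin at the centre of its underside; a bystander to leave alone.
- swab_tub: Clear round tub of cotton buds, 77x77x80 mm, loose, origin at the centre of its underside; a bystander to leave alone.
- timer: Small white kitchen-type timer lying flat, 60x62x17 mm, loose, origin at the centre of its underside; a bystander to leave alone.
Mind the look-alikes: they are no part of the job. What is shaped like the cup_standing but turquoise or yellow is not meant.

How it is judged (in metres and radians):
On the way, in this order (a step that is already met when the one before it is completed fails the run):
1. the blue cup is held clear of its peg, its rim above 0.10 m (contact force between the fingers and cup_hung above 0.3 N and distance of cup_hung from where it was at the start of the episode above 0.058 m and height (world z) of cup_hung above 0.1 m), for 0.1 s.
2. the blue cup has been lowered over the standing blue cup onto its seat (within 2 mm) while still held (contact force between the fingers and cup_hung above 0.3 N and horizontal distance between cup_hung and cup_standing below 0.007 m and z of cup_hung in the frame of cup_standing below 0.024 m), for 0.1 s.
At the end, for the whole second after the job is handed in: blue cup at rest mouth down over the standing blue cup: rim 18-26 mm above the other rim, centred within 5 mm, upright within 0.08 rad; standing cup upright on the worktop within 30 mm of its start, orange cup on its peg within 30 mm, rack within 25 mm of their starts (horizontal distance between cup_hung and cup_standing below 0.005 m and z of cup_hung in the frame of cup_standing between 0.018 and 0.026 m and angle between the z axis of cup_hung and the z axis of cup_standing, either way round below 0.08 rad and angle between cup_hung's own z axis and vertical below 0.08 rad and angle between cup_standing's own z axis and vertical below 0.06 rad and height (world z) of cup_standing below 0.004 m and linear speed of cup_hung below 0.02 m/s and distance of each of cup_standing, cup_orange from where it was at the start of the episode below 0.03 m and distance of rack from where it was at the start of the episode below 0.025 m); the robot touches nothing.
It fails at once if the rack is dragged more than 25 mm or tipped (distance of rack from where it was at the start of the episode above 0.025 m or angle between rack's own z axis and vertical above 0.15 rad).
It fails at once if the orange cup is moved more than 30 mm (distance of cup_orange from where it was at the start of the episode above 0.03 m).
It fails at once if the standing blue cup is pushed more than 30 mm or tipped (distance of cup_standing from where it was at the start of the episode above 0.03 m or angle between cup_standing's own z axis and vertical above 0.3 rad).
It fails at once if the blue cup is pressed on the standing one with more than 40 N (contact force between cup_hung and cup_standing above 40 N).
It fails at once if a bystander is moved more than 30 mm (distance of any of specimen_cup_0, specimen_cup_2, cartridge_1, swab_tub, timer from where it was at the start of the episode above 0.03 m).
It also fails if it takes over 43 s, if anything falls off the work surface, if the arm or the gripper's body presses on something with over 40 N, if the wrist force passes 120 N, or if a joint passes its speed limit or range.

## Working session

There is one attempt and no reset: what is moved stays moved. The work goes in short steps, Python scripts to look and compute and a shell command to move; the robot and the scene stay as the last step left them, time stands still between calls to the robot, and variables do not carry over. Pictures are saved under pics/ and viewed, at most 10 in all, crops included, and the job is handed in when it is done.

```bash
mkdir -p pics; cat > h.py <<'E'
import numpy as np, cv2
from station import robot
from scipy.spatial.transform import Rotation as R
def snap(n):
    m=robot.camera_model(n); p,d=robot.read_camera(n); return m,p,d
def pts(m,d):
    v,u=np.mgrid[0:d.shape[0],0:d.shape[1]].astype(float)
    x=(u-m['cx'])/m['fx']; y=(v-m['cy'])/m['fy']; a,b=x.copy(),y.copy()
    for _ in range(8):
        s=1+m['k1']*(a*a+b*b); a,b=x/s,y/s
    P=np.stack([a*d,-b*d,-d,np.ones_like(d)],-1)@np.array(m['T']).T
    P[d<=0]=np.nan
    return P[...,:3]
E
python3 - <<'E'
from h import *
for n in('scene','top'):
    m,p,d=snap(n); cv2.imwrite(f'pics/{n}0.png',p); np.savez(f'{n}0.npz',p=p,d=d,P=pts(m,d))
    print(n,np.array(m['T']).round(2).tolist(),m['fx'],m['k1'],(d>0).mean())
s=robot.get_state();print(s['time'],s['tcp_pos'],s['eef_rot'],s['finger_gap'],s['force'])
E
```

```text
scene [[0.86, 0.29, -0.42, 9.93], [-0.51, 0.46, -0.72, -840.7], [-0.02, 0.84, 0.55, 769.66], [0.0, 0.0, 0.0, 1.0]] 356.0350697908957 -0.11493670932108895 0.9960276285807291
top [[-0.02, 1.0, -0.08, 433.85], [-1.0, -0.02, 0.01, 73.09], [0.01, 0.08, 1.0, 1335.71], [0.0, 0.0, 0.0, 1.0]] 418.86672475400024 -0.02118299823658591 0.9960835774739584
0.1 [226.93902834 608.56403479 213.75766276] [-5.57540115e-01 -3.09156965e+00  2.39918842e-03] 91.95336905665633 [-0.13596413  0.54073335  0.3870466 ]
```

View pics/scene0.png

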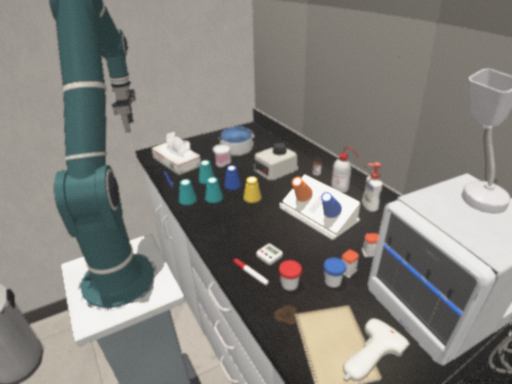

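View pics/top0.png

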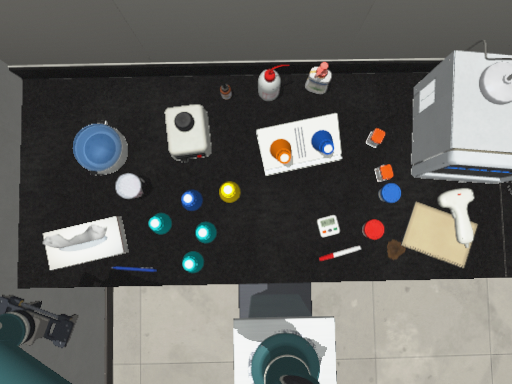

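The blue hung cup is at (323,142) in the top picture, on the robot's right peg. The orange cup is at (282,151). The blue standing cup is at (191,200), with turquoise cups at (160,223) and (205,232) and yellow at (230,191).

```bash
cat > m.py <<'E'
from h import *
def circ(X):  # circle fit xy
    A=np.c_[2*X[:,:2],np.ones(len(X))];s=np.linalg.lstsq(A,(X[:,:2]**2).sum(1),rcond=None)[0]
    return s[:2],np.sqrt(s[2]+s[:2]@s[:2])
Z=np.load('top0.npz');p,P=Z['p'],Z['P'];hsv=cv2.cvtColor(p,cv2.COLOR_BGR2HSV)
print('table z',np.nanmedian(P[160:190,240:250,2]),np.nanmedian(P[240:260,240:300,2]))
def win(u,v,r):
    w=np.zeros(p.shape[:2],bool);w[v-r:v+r+1,u-r:u+r+1]=1;return w
for n,u,v in(('stand',191,200),('yellow',230,191),('t1',160,223),('t2',205,232)):
    X=P[win(u,v,16)];X=X[np.isfinite(X).all(1)]
    t=X[X[:,2]>72]; print(n,len(t),t.mean(0).round(1),(t[:,:2].min(0)+t[:,:2].max(0))/2,np.ptp(t[:,:2],axis=0))
    t=X[(X[:,2]>15)]; print('  all',len(t),(t[:,:2].min(0)+t[:,:2].max(0))/2,np.ptp(t[:,:2],axis=0))
# rack: white, z>5
w=np.zeros(p.shape[:2],bool);w[105:182,248:350]=1
w&=np.nan_to_num(P[...,2])>12
c=cv2.findContours(w.astype(np.uint8),cv2.RETR_EXTERNAL,cv2.CHAIN_APPROX_NONE)[0];c=max(c,key=cv2.contourArea)[:,0]
print(cv2.boxPoints(cv2.minAreaRect(c)).round(1).tolist())
X=P[c[:,1],c[:,0]]; r=cv2.minAreaRect(X[:,:2].astype(np.float32));print('rack rect',r,[b.round(0).tolist() for b in cv2.boxPoints(r)], X[:,2].min(),X[:,2].max())
for n,u,v in(('blue',323,142),('orange',282,151)):
    q=win(u,v,18)&(hsv[...,1]>110)|win(u,v,18)&(np.nan_to_num(P[...,2])>105)
    X=P[q];X=X[np.isfinite(X).all(1)];print(n,len(X),X.mean(0).round(1),X[X[:,2].argmax()].round(1))
    np.save(n+'.npy',X)
E
python3 m.py
python3 - <<'E'
import cv2
a=cv2.imread('pics/top0.png')[100:180,240:360];b=cv2.imread('pics/scene0.png')[160:240,270:370]
cv2.imwrite('pics/c.png',cv2.hconcat([cv2.resize(a,(450,300),interpolation=0),cv2.resize(b,(350,300),interpolation=0)]))
E
```

```text
table z 0.21887802812977952 0.20971499272570782
stand 128 [527.  286.5  80.3] [527.23458085 286.66613486] [33.22297502 36.59930785]
  all 302 [526.25480018 284.49231493] [56.17446094 57.31455535]
yellow 127 [551.  165.5  80.5] [550.7026303  166.31903866] [36.16707845 36.16936522]
  all 302 [551.27546133 166.45384582] [60.46556358 60.41737141]
t1 108 [456.1 383.5  80.6] [457.14163384 384.17087468] [32.92172764 34.53814879]
  all 284 [456.57554412 376.56702309] [56.69202855 49.74585198]
t2 131 [424.2 242.8  80.1] [423.26723337 242.47467309] [35.77769373 36.03102359]
  all 314 [424.12058728 243.27441683] [59.69161463 59.83535586]
[[254.89999389648438, 129.6999969482422], [335.70001220703125, 112.5999984741211], [345.3999938964844, 158.60000610351562], [264.6000061035156, 175.6999969482422]]
rack rect ((691.0142211914062, -59.26750183105469), (137.0372772216797, 250.84735107421875), 11.032672882080078) [[600.0, 51.0], [648.0, -195.0], [782.0, -169.0], [734.0, 77.0]] 12.076200099688322 96.3929483745751
blue 403 [ 684.7 -121.5  113.8] [ 675.8 -129.   142.3]
orange 407 [661.3   3.3 113.6] [651.2  -6.6 144.7]
```

View pics/c.png

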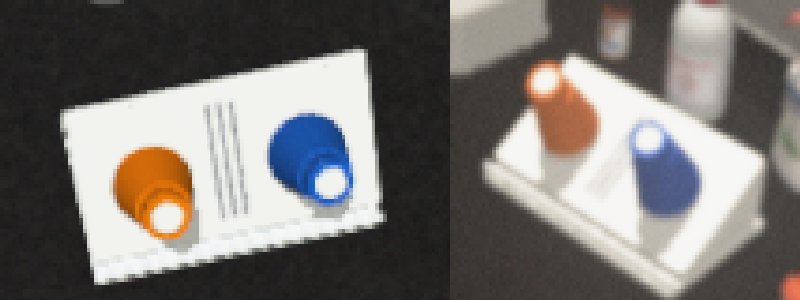

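The crop shows the blue cup's white-lit foot at crop (330,183), leaning to the front with the peg. The rack is yawed about 11°. Next I fit the foot faces along the known peg axis, using both cameras.

```bash
cat > m2.py <<'E'
from h import *
from scipy.optimize import least_squares
yaw=np.deg2rad(11.03);a=R.from_euler('z',yaw).apply([-.5,0,.866]);print('axis',a)
def prof(z): return np.where(z<62,34-12*z/62,19.)
def fit(X,a0,c0,freeaxis=False):
    def res(q):
        ax=a0+np.r_[q[3:5],0]if freeaxis else a0; ax=ax/np.linalg.norm(ax)
        d=X-q[:3];z=d@ax;r=np.linalg.norm(d-np.outer(z,ax),axis=1)
        side=r-prof(z); cap=z-80
        return np.where((z>76)&(r<18),cap,side)
    s=least_squares(res,np.r_[c0,0,0][:5 if freeaxis else 3],loss='soft_l1',f_scale=1.5)
    return s.x.round(3),np.median(abs(res(s.x))).round(2)
for cam in('top','scene'):
    Z=np.load(cam+'0.npz');p,P=Z['p'],Z['P'];h=cv2.cvtColor(p,cv2.COLOR_BGR2HSV)
    for n,g,ax in(('blue',(675,-130),a),('orange',(652,-5),a),('stand',(527,286),np.array([0,0,1.]))):
        hue=(h[...,0]<18)if n=='orange'else(h[...,0]>105)&(h[...,0]<130)
        near=np.hypot(P[...,0]-g[0],P[...,1]-g[1])<48
        q=near&(((h[...,1]>120)&hue&(P[...,2]>12))|(P[...,2]>(118 if n!='stand' else 76)))
        q=cv2.erode(q.astype(np.uint8),np.ones((3,3)))>0
        X=P[q]; c0=np.r_[g,0.]if n=='stand'else np.r_[g,140]-80*a
        print(cam,n,len(X),fit(X,ax,c0),fit(X,ax,c0,True))
E
python3 m2.py
```

```text
axis [-0.49076357 -0.09566147  0.866     ]
top blue 280 (array([ 700.681, -123.389,   62.999]), np.float64(0.94)) (array([ 7.00494e+02, -1.23597e+02,  6.28560e+01,  7.00000e-03,
        5.00000e-03]), np.float64(0.94))
top orange 284 (array([674.916,   3.864,  63.669]), np.float64(1.08)) (array([ 6.74418e+02,  4.58400e+00,  6.35330e+01,  1.40000e-02,
       -1.90000e-02]), np.float64(1.06))
top stand 211 (array([5.27701e+02, 2.87267e+02, 3.21000e-01]), np.float64(0.9)) (array([ 5.27108e+02,  2.87385e+02,  2.91000e-01,  1.40000e-02,
       -3.00000e-03]), np.float64(0.88))
scene blue 75 (array([ 701.153, -123.578,   63.624]), np.float64(1.09)) (array([ 7.02057e+02, -1.23023e+02,  6.42480e+01, -1.60000e-02,
       -8.00000e-03]), np.float64(1.11))
scene orange 222 (array([675.607,   3.455,  63.275]), np.float64(1.25)) (array([ 6.74897e+02,  4.18600e+00,  6.31280e+01,  2.10000e-02,
       -1.90000e-02]), np.float64(1.35))
scene stand 163 (array([528.151, 287.505,   1.226]), np.float64(1.32)) (array([ 5.28897e+02,  2.87121e+02,  1.23900e+00, -2.10000e-02,
        1.20000e-02]), np.float64(1.34))
```

```bash
cat > go.py <<'E'
# usage: go.py x y z leandeg yawdeg -> needed turn and shift in tool axes
import sys
from h import *
x,y,z,lean,yaw=map(float,sys.argv[1:6])
Rc=lambda s:R.from_euler('z',yaw,degrees=True)*R.from_euler('y',-lean,degrees=True)*R.from_matrix([[s,0,0],[0,-s,0],[0,0,-1]])
s=robot.get_state();c=R.from_rotvec(s['eef_rot']);e=np.array([x,y,z])-s['tcp_pos']
print('t',s['time'],'q',np.round(s['qpos'],2),'F',np.round(s['force'],1),'gap',s['finger_gap'])
for sg in(1,-1):
    t=Rc(sg);r=(c.inv()*t).as_rotvec()
    print('s',sg,'turn',r.round(3),'shift now',c.inv().apply(e).round(1),'shift after turn',t.inv().apply(e).round(1))
E
python3 go.py 630 -137 188 30 11.03
```

```text
t 0.1 q [-1.26  0.47 -0.01  1.6   0.01  1.07 -0.06] F [-0.1  0.5  0.4] gap 91.95336905665633
s 1 turn [-0.675  0.192  2.516] shift now [-638.1 -557.8   26.7] shift after turn [206.2 808.9 148.8]
s -1 turn [-0.145 -0.511 -0.536] shift now [-638.1 -557.8   26.7] shift after turn [-206.2 -808.9  148.8]
```

```bash
r="0 0 0 -45 -39.5 0 1"; python3 -m inch '0 0 0 -45 -39.5 0 1;0 0 0 -45 -39.5 0 1;0 0 0 -45 -39.5 0 1;0 0 0 -45 -39.5 0 1;0 0 0 -45 -39.5 0 1;0 0 0 -45 -39.5 0 1;0 0 0 -45 -39.5 0 1;0 0 0 -45 -39.5 0 1;0 0 0 -45 -39.5 0 1;0 0 0 -45 -39.5 0 1;0 0 0 -45 -39.5 0 1;0 0 0 -40 -35 0 1' && python3 go.py 630 -137 188 30 11.03
```

```text
time: 1.6
tcp_pos: [564.9, -19.9, 214.4]
eef_rot: [-0.559, -3.091, 0.0]
force: [0.5, 0.5, -0.1]
finger_gap: 91.7
grasp_force: 0.0
t 1.6 q [-0.3   0.33  0.34  1.83 -0.13  1.    1.31] F [ 0.5  0.5 -0.1] gap 91.672680107282
s 1 turn [-0.674  0.19   2.515] shift now [-102.   -86.9   26.4] shift after turn [ 22.7 127.4  43.7]
s -1 turn [-0.144 -0.51  -0.537] shift now [-102.   -86.9   26.4] shift after turn [ -22.7 -127.4   43.7]
```

```bash
python3 -m inch '0 0 0 -50 -35 0 1;0 0 0 -50 -35 0 1;-.029 -.102 -.107 0 0 0 1;-.029 -.102 -.107 0 0 0 1;-.029 -.102 -.107 0 0 0 1;-.029 -.102 -.107 0 0 0 1;-.029 -.102 -.107 0 0 0 1;0 0 0 0 0 0 1' && python3 go.py 630 -137 188 30 11.03
```

```text
time: 2.6
tcp_pos: [631.7, -119.5, 213.3]
eef_rot: [-0.227, 2.624, 0.072]
force: [-0.7, -0.5, -0.4]
finger_gap: 92.1
grasp_force: 0.0
t 2.6 q [ 0.2   0.26  0.05  2.01 -0.53  0.45  2.41] F [-0.7 -0.5 -0.4] gap 92.0586350778851
s 1 turn [-2.200e-02  1.000e-03  3.122e+00] shift now [ 16.4 -17.2  19.6] shift after turn [-17.   16.9  19.4]
s -1 turn [-0.    -0.014 -0.02 ] shift now [ 16.4 -17.2  19.6] shift after turn [ 17.  -16.9  19.4]
```

```bash
python3 -m inch '0 -.014 -.02 17 -17 19.5 1;0 0 0 0 0 0 1' && python3 go.py 669.6 -129.6 118.6 30 11.03 && cat > w.py <<'E'
from h import *
import sys
m,p,d=snap('wrist');cv2.imwrite('pics/w%s.png'%sys.argv[1],p);np.savez('w%s.npz'%sys.argv[1],p=p,d=d,P=pts(m,d))
E
python3 w.py 1
```

```text
time: 2.85
tcp_pos: [630.8, -135.9, 187.1]
eef_rot: [-0.253, 2.609, 0.068]
force: [0.5, -0.5, 0.1]
finger_gap: 92.3
grasp_force: 0.0
t 2.85 q [ 0.28  0.31 -0.01  2.03 -0.62  0.4   2.57] F [ 0.5 -0.5  0.1] gap 92.33032012686475
s 1 turn [ 3.000e-03  1.000e-03 -3.141e+00] shift now [ 0.  -1.4 79. ] shift after turn [-0.2  1.3 79. ]
s -1 turn [ 0.001 -0.002  0.001] shift now [ 0.  -1.4 79. ] shift after turn [ 0.2 -1.3 79. ]
```

View pics/w1.png

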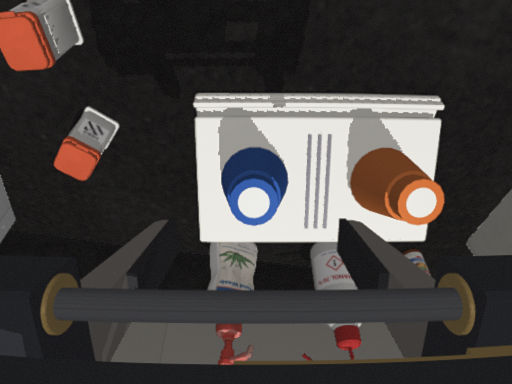

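The wrist view shows the blue foot at (253,203), midway between the finger tips at about x 160 and 345. The orange cup is at (420,203). I refit from this close view.

```bash
sed -n '1,17p' m2.py > fitlib.py; cat > m3.py <<'E'
from fitlib import *
Z=np.load('w1.npz');p,P=Z['p'],Z['P'];h=cv2.cvtColor(p,cv2.COLOR_BGR2HSV)
w=np.zeros(p.shape[:2],bool);w[140:235,205:300]=1
q=w&(((h[...,1]>120)&(h[...,0]>105)&(h[...,0]<130))|(P[...,2]>118))
q=cv2.erode(q.astype(np.uint8),np.ones((3,3)))>0
X=P[q];print(len(X),fit(X,a,np.array([701,-123.5,63])),fit(X,a,np.array([701,-123.5,63]),True))
E
python3 m3.py
```

```text
axis [-0.49076357 -0.09566147  0.866     ]Traceback (most recent call last):
  File "m3.py", line 6, in <module>
    X=P[q];print(len(X),fit(X,a,np.array([701,-123.5,63])),fit(X,a,np.array([701,-123.5,63]),True))
                        ~~~^^^^^^^^^^^^^^^^^^^^^^^^^^^^^^^
  File "fitlib.py", line 11, in fit
    s=least_squares(res,np.r_[c0,0,0][:5 if freeaxis else 3],loss='soft_l1',f_scale=1.5)
    return func(*args, **kwargs)
    raise ValueError("Residuals are not finite in the initial point.")
ValueError: Residuals are not finite in the initial point.
```

```bash
sed -i 's/^X=P\[q\];/X=P[q];X=X[np.isfinite(X).all(1)];/' m3.py; python3 m3.py
```

```text
axis [-0.49076357 -0.09566147  0.866     ]
3546 (array([ 700.407, -126.123,   62.765]), np.float64(0.28)) (array([ 7.00306e+02, -1.26053e+02,  6.27130e+01,  4.00000e-03,
       -2.00000e-03]), np.float64(0.28))
```

```bash
python3 go.py 668.7 -131.2 119.3 30 11.03|tail -1; python3 -m inch '0 0 0 0 0.3 26 1;0 0 0 0 0 26 1;0 0 0 0 0 14 1;0 0 0 0 0 8 1;0 0 0 0 0 4 1;0 0 0 0 0 0 1' ;  python3 go.py 668.7 -131.2 119.3 30 11.03
```

```text
s -1 turn [ 0.001 -0.     0.003] shift now [ 2.5 -3.4 78.3] shift after turn [ 2.4 -3.3 78.3]
time: 3.65
tcp_pos: [670.1, -127.5, 121.8]
eef_rot: [-0.259, 2.604, 0.066]
force: [0.1, 0.5, -0.2]
finger_gap: 92.0
grasp_force: 0.0
t 3.65 q [ 0.32  0.46 -0.09  1.99 -0.7   0.27  2.66] F [ 0.1  0.5 -0.2] gap 91.95486497305077
s 1 turn [-0.004  0.    -3.136] shift now [ 3.1 -3.4  1.1] shift after turn [-3.1  3.4  1.2]
s -1 turn [0.    0.003 0.005] shift now [ 3.1 -3.4  1.1] shift after turn [ 3.1 -3.4  1.2]
```

```bash
python3 -m inch '0 0.003 0.005 3 -3.4 0 1;0 0 0 0 0 0 1' ;  python3 go.py 668.7 -131.2 119.3 30 11.03; python3 w.py 2; python3 - <<'E'
from h import *
P=np.load('w2.npz');
s=robot.get_state();c=R.from_rotvec(s['eef_rot'])
m=robot.camera_model('wrist');print((c.inv().as_matrix()@(np.array(m['T'])[:3,3]-s['tcp_pos'])).round(1))
E
```

```text
time: 3.9
tcp_pos: [667.9, -132.1, 120.3]
eef_rot: [-0.251, 2.608, 0.067]
force: [0.1, -0.2, 0.0]
finger_gap: 92.2
grasp_force: 0.0
t 3.9 q [ 0.32  0.47 -0.09  1.99 -0.7   0.27  2.66] F [ 0.1 -0.2  0. ] gap 92.17913241326531
s 1 turn [-1.000e-03  1.000e-03  3.141e+00] shift now [-0.3  0.7  1.3] shift after turn [ 0.3 -0.7  1.3]
s -1 turn [-0.001 -0.    -0.   ] shift now [-0.3  0.7  1.3] shift after turn [-0.3  0.7  1.3]
[  69.7   -0.9 -169.8]
```

View pics/w2.png

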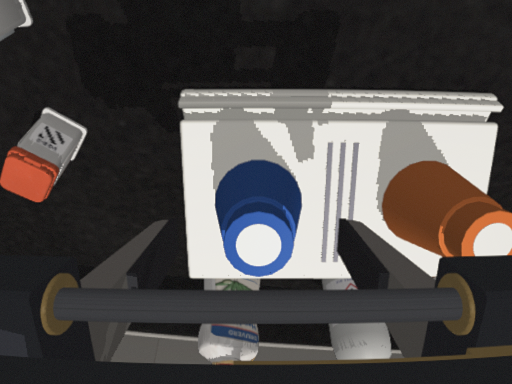

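The foot is now at (258,245) between the fingers, whose inner edges are at about x 168 and 342. I check where the TCP and grasp point project, and refit.

```bash
sed -e 's/w1/w2/;s/140:235,205:300/150:278,205:310/' m3.py > m4.py; cat >> m4.py <<'E'
s=robot.get_state();c=R.from_rotvec(s['eef_rot'])
o=fit(X,a,np.array([701,-123.5,63]))[0]
print('foot top in tool',c.inv().apply(o+80*a-s['tcp_pos']).round(1),'rim',c.inv().apply(o-s['tcp_pos']).round(1))
m=robot.camera_model('wrist');Ti=np.linalg.inv(np.array(m['T']))
for q in([0,0,0],[0,46,0],[0,-46,0],[0,46,-19]):
    w=Ti@np.r_[s['tcp_pos']+c.apply(q),1];x,y=w[0]/-w[2],-w[1]/-w[2];k=1+m['k1']*(x*x+y*y);print(q,m['cx']+m['fx']*x*k,m['cy']+m['fy']*y*k)
E
python3 m4.py
```

```text
axis [-0.49076357 -0.09566147  0.866     ]
7369 (array([ 700.459, -126.055,   62.823]), np.float64(0.26)) (array([ 7.00417e+02, -1.26035e+02,  6.27980e+01,  2.00000e-03,
       -2.00000e-03]), np.float64(0.27))
foot top in tool [  0.2  -0.6 -13.7] rim [ 0.1 -0.6 66.3]
[0, 0, 0] 258.71138985906674 235.44635340864266
[0, 46, 0] 338.8129649662689 235.3487114762224
[0, -46, 0] 178.55031060116173 235.14445864525527
[0, 46, -19] 347.7964887541391 249.35156541903788
```

```bash
python3 -m inch '0 0 0 0 -0.4 2 1;0 0 0 0 0 0 -1;0 0 0 0 0 0 -1;0 0 0 0 0 0 -1;0 0 0 0 0 0 -1;0 0 0 0 0 0 -1;0 0 0 0 0 0 -1' ;  python3 go.py 668.7 -131.2 119.3 30 11.03
```

```text
time: 4.82
tcp_pos: [669.1, -131.4, 118.2]
eef_rot: [-0.253, 2.608, 0.068]
force: [0.6, -0.2, -0.8]
finger_gap: 37.4
grasp_force: 30.0
t 4.825 q [ 0.32  0.47 -0.09  1.99 -0.71  0.27  2.66] F [ 0.6 -0.2 -0.8] gap 37.36737167372856
s 1 turn [ 1.000e-03  0.000e+00 -3.141e+00] shift now [-0.2  0.3 -1.1] shift after turn [ 0.2 -0.3 -1.1]
s -1 turn [ 0.    -0.001  0.001] shift now [-0.2  0.3 -1.1] shift after turn [-0.2  0.3 -1.1]
```

Gripped at 37.4 mm with 30 N. Now I lift along the peg.

```bash
python3 -m inch '0 0 0 0 0 -4 -1;0 0 0 0 0 -6 -1;0 0 0 0 0 -8 -1;0 0 0 0 0 -10 -1;0 0 0 0 0 -10 -1' ; python3 -m inch '0 0 0 0 0 -10 -1;0 0 0 0 0 -10 -1;0 0 0 0 0 -10 -1;0 0 0 0 0 -10 -1;0 0 0 0 0 -10 -1;0 0 0 0 0 -10 -1;0 0 0 0 0 0 -1;0 0 0 0 0 0 -1'; python3 go.py 527 287 230 0 11.03
```

```text
time: 5.45
tcp_pos: [650.2, -135.2, 152.0]
eef_rot: [-0.253, 2.608, 0.067]
force: [0.2, -0.5, -0.4]
finger_gap: 36.8
grasp_force: 30.0
time: 6.45
tcp_pos: [621.1, -140.7, 203.0]
eef_rot: [-0.253, 2.608, 0.068]
force: [-0.0, 0.5, -1.5]
finger_gap: 37.2
grasp_force: 30.0
t 6.45 q [ 0.28  0.27  0.01  2.04 -0.6   0.43  2.56] F [-0.   0.5 -1.5] gap 37.211783199478994
s 1 turn [-0.812  0.    -3.034] shift now [ -4.6 437.8 -28.4] shift after turn [ -10.5 -437.8  -27. ]
s -1 turn [0.    0.523 0.001] shift now [ -4.6 437.8 -28.4] shift after turn [ 10.5 437.8 -27. ]
```

```bash
python3 -m inch '0 .131 0 0 0 -9 -1;0 .131 0 0 0 -9 -1;0 .131 0 0 0 -9 -1;0 .13 0 0 0 -9 -1;0 0 0 0 0 0 -1'; python3 go.py 527 287 240 0 11.03; python3 -m inch '0 0 0 2 30 0 -1;0 0 0 2 40 0 -1;0 0 0 2 45 0 -1;0 0 0 2 45 0 -1;0 0 0 2 45 0 -1;0 0 0 2 45 0 -1;0 0 0 2 40 0 -1;0 0 0 0 30 0 -1;0 0 0 0 15 0 -1;0 0 0 0 0 0 -1'; python3 go.py 527 287 240 0 11.03
```

```text
time: 7.08
tcp_pos: [612.1, -141.4, 236.2]
eef_rot: [-0.308, 3.125, -0.0]
force: [0.1, 0.6, -1.0]
finger_gap: 37.4
grasp_force: 30.0
t 7.075 q [-0.02  0.41  0.26  1.65 -0.12  1.09  2.04] F [ 0.1  0.6 -1. ] gap 37.420587504351914
s 1 turn [-2.000e-03 -0.000e+00 -3.138e+00] shift now [-2.000e-01  4.367e+02 -3.900e+00] shift after turn [  -1.6 -436.7   -3.8]
s -1 turn [-0.     0.001  0.004] shift now [-2.000e-01  4.367e+02 -3.900e+00] shift after turn [  1.6 436.7  -3.8]
time: 8.32
tcp_pos: [531.4, 183.0, 236.4]
eef_rot: [0.304, -3.127, -0.0]
force: [0.1, -0.4, -1.1]
finger_gap: 37.3
grasp_force: 30.0
t 8.325 q [-0.49  0.29  0.12  1.81 -0.04  1.04  1.41] F [ 0.1 -0.4 -1.1] gap 37.270591057947186
s 1 turn [ 0.    0.   -3.14] shift now [-15.8 102.9  -3.6] shift after turn [  15.6 -102.9   -3.6]
s -1 turn [ 0.    -0.     0.001] shift now [-15.8 102.9  -3.6] shift after turn [-15.6 102.9  -3.6]
```

```bash
cat > w3.py <<'E'
from fitlib import *
import sys
n,gx,gy=sys.argv[1],float(sys.argv[2]),float(sys.argv[3])
s=robot.get_state();m,p,d=snap('wrist');P=pts(m,d);cv2.imwrite(f'pics/w{n}.png',p)
h=cv2.cvtColor(p,cv2.COLOR_BGR2HSV);c=R.from_rotvec(s['eef_rot']);t=s['tcp_pos']
bl=(h[...,1]>120)&(h[...,0]>105)&(h[...,0]<130)
st=(np.hypot(P[...,0]-gx,P[...,1]-gy)<45)&(P[...,2]<95)&((bl&(P[...,2]>8))|(P[...,2]>74))
L=(P-t)@c.as_matrix()   # in tool axes
held=bl&(np.hypot(L[...,0],L[...,1])<45)&(L[...,2]>2)&(L[...,2]<75)
out={}
for k,q,c0,ax in(('stand',st,np.r_[gx,gy,0.],np.array([0,0,1.])),('held',held,t+64*c.apply([0,0,1]),-c.apply([0,0,1]))):
    q=cv2.erode(q.astype(np.uint8),np.ones((3,3)))>0;X=P[q]
    v,u=np.nonzero(q);print(k,len(X),'px',u.min(),u.max(),v.min(),v.max())
    f,e=fit(X,ax,c0);f2,e2=fit(X,ax,c0,True);out[k]=f;print(f,e,f2,e2)
print('tcp',t.round(1),'held->stand world',(out['stand']-out['held']).round(1),'tool',c.inv().apply(out['stand']-out['held']).round(1),'stand-tcp tool',c.inv().apply(out['stand']-t).round(1))
E
python3 w3.py 3 527.7 287.3
```

```text
axis [-0.49076357 -0.09566147  0.866     ]
stand 2025 px 313 368 156 208
[ 5.27783e+02  2.84490e+02 -4.96000e-01] 0.47 [ 5.28189e+02  2.84376e+02 -4.91000e-01 -1.10000e-02  3.00000e-03] 0.45
held 2803 px 215 300 161 216
[530.951 182.039 169.86 ] 0.17 [ 5.31144e+02  1.81844e+02  1.69893e+02 -6.00000e-03  5.00000e-03] 0.18
tcp [531.4 183.  236.4] held->stand world [  -3.2  102.5 -170.4] tool [-16.7 101.1 170.4] stand-tcp tool [-16.1 100.2 236.9]
```

View pics/w3.png

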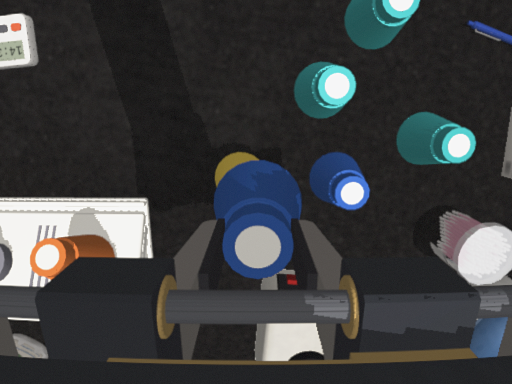

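The blue cup is held centred at (257,215), the standing blue cup's foot is at (352,192), and the orange cup is still on its peg at (50,257). I move over the standing cup.

```bash
python3 -m inch '0 0 0 -3.7 22 0 -1;0 0 0 -4 25 0 -1;0 0 0 -4 25 0 -1;0 0 0 -3 19 0 -1;0 0 0 -2 10 0 -1;0 0 0 0 0 15 -1;0 0 0 0 0 20 -1;0 0 0 0 0 15 -1;0 0 0 0 0 5 -1;0 0 0 0 0 0 -1;0 0 0 0 0 0 -1'; python3 w3.py 4 527.8 284.5
```

```text
time: 9.75
tcp_pos: [529.3, 285.6, 182.5]
eef_rot: [-0.303, 3.126, 0.001]
force: [-0.4, -0.5, -0.7]
finger_gap: 37.2
grasp_force: 30.0
axis [-0.49076357 -0.09566147  0.866     ]
stand 568 px 230 284 145 166
[527.519 284.078  -1.511] 0.15 [ 5.27526e+02  2.84117e+02 -1.48900e+00 -0.00000e+00 -2.00000e-03] 0.15
held 2841 px 215 300 161 216
[529.03  284.593 116.103] 0.16 [ 5.29163e+02  2.84504e+02  1.16090e+02 -5.00000e-03  3.00000e-03] 0.17
tcp [529.3 285.6 182.5] held->stand world [  -1.5   -0.5 -117.6] tool [  1.7  -0.3 117.6] stand-tcp tool [  2.3  -1.2 184. ]
```

View pics/w4.png

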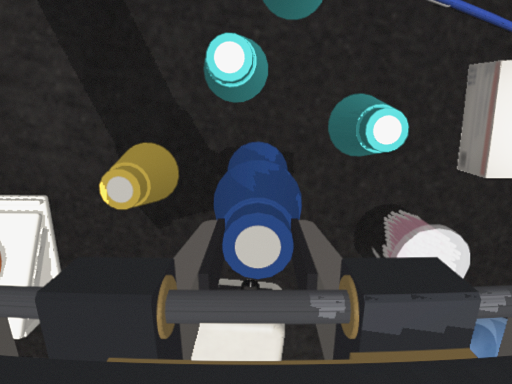

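The standing cup's rim shows right behind the held cup, centred at x≈257, and I estimate 1.7 mm of offset in tool x. I correct that and descend.

```bash
python3 -m inch '0 0 0 1.6 -0.3 0 -1;0 0 0 0 0 15 -1;0 0 0 0 0 15 -1;0 0 0 0 0 15 -1;0 0 0 0 0 12 -1;0 0 0 0 0 10 -1;0 0 0 0 0 8 -1;0 0 0 0 0 5 -1;0 0 0 0 0 0 -1;0 0 0 0 0 0 -1'; python3 -m inch '0 0 0 0 0 2 -1;0 0 0 0 0 2 -1;0 0 0 0 0 2 -1;0 0 0 0 0 2 -1;0 0 0 0 0 0 -1'
```

```text
time: 11.05
tcp_pos: [527.6, 285.0, 102.3]
eef_rot: [-0.303, 3.126, 0.001]
force: [-0.4, -0.2, -0.5]
finger_gap: 37.4
grasp_force: 30.0
time: 11.68
tcp_pos: [527.2, 284.8, 93.6]
eef_rot: [0.303, -3.126, 0.0]
force: [-0.1, -0.3, -0.5]
finger_gap: 37.1
grasp_force: 30.0
```

```bash
python3 -m inch '0 0 0 0 0 1 -1;0 0 0 0 0 1 -1;0 0 0 0 0 1 -1;0 0 0 0 0 1 -1;0 0 0 0 0 0 -1'; python3 -m inch '0 0 0 0 0 1 -1;0 0 0 0 0 0 -1'; python3 -m inch '0 0 0 0 0 1 -1;0 0 0 0 0 0 -1'
```

```text
time: 12.3
tcp_pos: [527.3, 284.7, 89.7]
eef_rot: [0.303, -3.127, 0.0]
force: [-0.8, -0.2, 0.4]
finger_gap: 37.3
grasp_force: 30.0
time: 12.55
tcp_pos: [527.3, 284.8, 88.8]
eef_rot: [0.303, -3.127, 0.0]
force: [1.2, -0.6, -0.2]
finger_gap: 37.1
grasp_force: 30.0
time: 12.8
tcp_pos: [527.3, 284.8, 87.8]
eef_rot: [0.303, -3.127, 0.0]
force: [-0.2, -0.7, -0.5]
finger_gap: 37.1
grasp_force: 30.0
```

```bash
python3 -m inch '0 0 0 0 0 .7 -1;0 0 0 0 0 0 -1'; python3 -m inch '0 0 0 0 0 .7 -1;0 0 0 0 0 0 -1'
```

```text
time: 13.05
tcp_pos: [527.3, 284.8, 87.1]
eef_rot: [0.303, -3.127, 0.0]
force: [-0.1, 0.3, -0.7]
finger_gap: 36.9
grasp_force: 30.0
time: 13.3
tcp_pos: [527.3, 284.8, 86.4]
eef_rot: [0.303, -3.127, 0.0]
force: [0.4, 1.2, -1.3]
finger_gap: 37.1
grasp_force: 30.0
```

```bash
python3 -m inch '0 0 0 0 0 .6 -1;0 0 0 0 0 0 -1'; python3 -m inch '0 0 0 0 0 .6 -1;0 0 0 0 0 0 -1'
```

```text
time: 13.55
tcp_pos: [527.3, 284.8, 85.8]
eef_rot: [0.303, -3.127, 0.0]
force: [0.9, -0.3, -1.4]
finger_gap: 37.0
grasp_force: 30.0
time: 13.8
tcp_pos: [527.5, 284.9, 85.7]
eef_rot: [-0.303, 3.127, 0.0]
force: [-0.5, -1.5, 3.6]
finger_gap: 37.3
grasp_force: 30.0
```

```bash
python3 -m inch '0 0 0 0 0 .4 -1;0 0 0 0 0 0 -1;0 0 0 0 0 0 -1'
```

```text
time: 14.18
tcp_pos: [527.6, 284.9, 85.7]
eef_rot: [-0.303, 3.127, 0.0]
force: [-2.1, -1.4, 6.7]
finger_gap: 37.3
grasp_force: 30.0
```

The TCP has stopped at 85.7 mm while the force rises to 6.7 N, which matches the expected 22 mm nesting height. It is seated, so I release and back off straight up.

```bash
python3 -m inch '0 0 0 0 0 0 -.4;0 0 0 0 0 0 -.2;0 0 0 0 0 0 0;0 0 0 0 0 0 .3;0 0 0 0 0 0 .3;0 0 0 0 0 0 .3'; python3 -m inch '0 0 0 0 0 -8 .3;0 0 0 0 0 -15 .3;0 0 0 0 0 -25 .3;0 0 0 0 0 -40 .3;0 0 0 0 0 -40 .3;0 0 0 0 0 0 .3;0 0 0 0 0 0 .3'; python3 - <<'E'
from fitlib import *
for n in('wrist','scene'):
    m,p,d=snap(n);P=pts(m,d);cv2.imwrite(f'pics/{n}9.png',p);h=cv2.cvtColor(p,cv2.COLOR_BGR2HSV)
    bl=(h[...,1]>120)&(h[...,0]>105)&(h[...,0]<130)
    q=(np.hypot(P[...,0]-527.5,P[...,1]-285)<45)&(P[...,2]<115)&((bl&(P[...,2]>30))|(P[...,2]>96))
    q=cv2.erode(q.astype(np.uint8),np.ones((3,3)))>0;X=P[q];c0=np.array([527.5,285,22.]);z=np.array([0,0,1.])
    print(n,len(X),fit(X,z,c0),fit(X,z,c0,True))
    if n=='scene':
        q=(np.hypot(P[...,0]-675,P[...,1]-4)<70)&(h[...,1]>120)&(h[...,0]<18)&(P[...,2]>12)
        q=cv2.erode(q.astype(np.uint8),np.ones((3,3)))>0;X=P[q];print('orange',len(X),fit(X,a,np.array([675,4,63.])))
a1=cv2.imread('pics/wrist9.png');b=cv2.imread('pics/scene9.png')[130:250,150:370]
cv2.imwrite('pics/f.png',cv2.hconcat([cv2.resize(a1,(400,300)),cv2.resize(b,(400,300))]))
E
```

```text
time: 14.92
tcp_pos: [527.3, 284.8, 84.7]
eef_rot: [0.303, -3.127, 0.0]
force: [0.2, 0.3, 0.8]
finger_gap: 60.0
grasp_force: 0.0
time: 15.8
tcp_pos: [527.1, 284.7, 213.1]
eef_rot: [-0.303, 3.127, 0.0]
force: [-0.0, -0.5, -1.2]
finger_gap: 60.1
grasp_force: 0.0
axis [-0.49076357 -0.09566147  0.866     ]
wrist 2428 (array([527.389, 283.884,  21.614]), np.float64(0.28)) (array([5.27264e+02, 2.83744e+02, 2.16130e+01, 3.00000e-03, 4.00000e-03]), np.float64(0.29))
scene 146 (array([526.931, 285.86 ,  21.926]), np.float64(1.63)) (array([ 5.28082e+02,  2.86986e+02,  2.23130e+01, -3.00000e-02,
       -2.60000e-02]), np.float64(1.34))
orange 152 (array([677.201,   2.88 ,  60.198]), np.float64(1.14))
```

View pics/f.png

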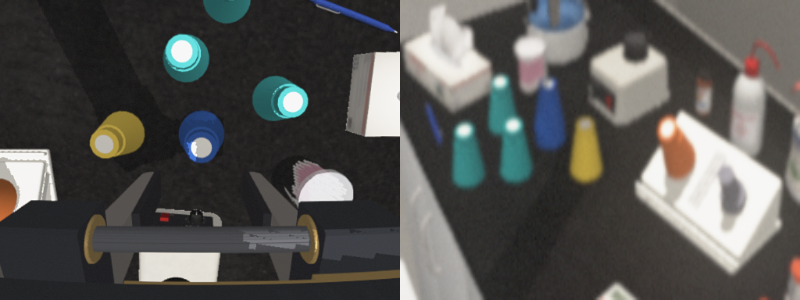

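The left half shows the blue cup nested upright at (202,140), with its rim at about 21.6 mm. The right half shows the peg empty at (735,190), the orange cup still hung at (675,145), and the rack in place.

```bash
python3 -c "
from station import robot
print(robot.finish_job())"
```

```text
the job is handed in; nothing more can be done
None
```

The blue cup is off its peg and seated upside down over the standing blue cup, rim about 21.6 mm up by the wrist camera. It was released only after I felt it seat at about 7 N. The orange cup and rack looked undisturbed in the last picture, and the job was handed in at about 16 s with no verdict returned.

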